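# Lock the die case

## Task

Lock the case of cutting dies: turn the slotted brass disc by pushing one of its red pegs until its slot lines up with the bar, then push the bar by its yellow tab through the disc and fully home, and let go. Only push with the fingertips: do not pinch or force the disc or the bar, and leave everything else on the table and on the case where it is.

Things in the scene. Friction and masses are not known exactly. Their poses are not given: they have to be found in the camera images.
- die_case: Fixed case for cutting dies, 170 (x) x 400 (y) x 60 mm: grey body, teal lid at its -y end, white end at +y. Origin: centre of its underside, on a 3 mm cutting mat; z up. The lock lies on its top along x = 0. The bar slides along the case's y, through a steel guide at y = -46 to +14 mm, the disc (axis at y = +60) and a keeper at y = +102 to +132. Guide and keeper: 35 mm wide, top at z = 85 mm.
- lock_disc: Brass disc 72 mm across on the case, turning about the vertical; top at z = 21 mm. Origin: on its axis, at the case's top. A straight slot 17 mm wide, open above and at both ends, crosses it along its own y; in line when its y is parallel to the case's y, either way round, within 4 degrees. Starts 35 to 90 degrees off, to either side; turns either way into line, stays where left.
- peg_a (a point): Top centre of one of the two red pegs by which the disc is turned: 12 mm diameter, standing from z = 21 to 61 mm above the disc's origin, at x = +25 mm in the disc's frame (beside the slot). Pushed sideways it turns the disc against a steady friction of about 3 N.
- peg_b (a point): Top centre of the other red peg, the same, at x = -25 mm in the disc's frame, across the slot from the first.
- lock_bar: Aluminium bar 12 x 12 mm, held in the guide, sliding only along the case's y (friction 2.5 N, stays where left; the disc's rim stops it if the slot is out of line). Origin: underside of the bar, on the outer face of its push tab; the rounded nose is 180 mm ahead (+y). Origin y in the case's frame: -176 to -161 mm at the start (nose short of the disc), -54 mm fully home (tab stopped by the guide).
- tab_face (a point): Point on the outer (-y) face of the yellow push tab at the bar's outer end, 14 mm below the tab's top edge: push here towards the case's +y. The tab is 34 mm wide (x), 8 mm thick (y), its top 121 mm above the case's origin; behind it is free space over the case's lid.
- green_ink: Loose bystander, not to be disturbed: green ink bottle, 34 mm across, 85 mm tall, black cap. Origin: centre of its underside.
- amber_ink: Loose bystander, not to be disturbed: amber ink bottle, 34 mm across, 85 mm tall, black cap. Origin: centre of its underside.
- glue_jar: Loose bystander, not to be disturbed: clear glue jar with white lid, 52 mm across, 60 mm tall. Origin: centre of its underside.
- ink_blender: Loose bystander, not to be disturbed: ink blending tool standing on its round 42 mm foot, black bulb handle, 85 mm tall. Origin: centre of its underside.
- tape_roll: Loose bystander, not to be disturbed: roll of paper tape lying flat, 84 mm across, 18 mm high. Origin: centre of its underside.
- wood_stamp: Loose bystander, not to be disturbed: wooden rubber stamp lying on the case lid, 32 x 45 mm, 24 mm high. Origin: centre of its underside.
- ink_cube: Loose bystander, not to be disturbed: small black and blue ink pad lying on the case top, 34 x 34 mm, 15 mm high. Origin: centre of its underside.

How it is judged:
By the outcome, as a careful person would: the job done as asked, in the order asked, and still so for the second after the job is handed in, with the robot touching nothing.
It also fails if it takes over 54 s, if anything falls off the work surface, if the arm or the gripper's body presses on something with over 40 N, if the wrist force passes 120 N, or if a joint passes its speed limit or range.

## Robot

A 7-joint arm with a two-finger parallel gripper is mounted at the origin on the work surface. World frame = base frame: x ahead of the robot, y to its left, z up, the work surface at z = 0. Lengths are in mm, angles in rad, forces in N, time in s.
With the tool pointing down it reaches from about 425 to 800 mm from the base axis. Payload 8.3 kg.
Tool frame: the origin (TCP) lies between the finger pads; the fingertips stand 19 mm ahead of it and the grasp point (between the pads) is the TCP; z points along the fingers, y is the direction in which the jaws open and shut (so a half turn about z gives the same grasp; the last joint's range is limited). The gripper opens to 85 mm and grips with 20 to 120 N. Pads are 22 mm wide; open, the fingers measure 114 mm over their backs; the gripper's body (76 mm by 85 mm) begins 54 mm behind the grasp point. The pads swing forward as they close: fully open they stand 13 mm farther back than shut.
Start: joints at [-1.226, 0.383, 0.016, 1.37, -0.006, 1.388, -0.046], TCP at [247.819, 573.751, 250.279] pointing down, gripper open.
Joint ranges: [-2.95, 2.95], [-0.25, 2.06], [-1.52, 1.56], [0.18, 2.33], [-1.44, 4.58], [0.02, 2.06], [-3.01, 3.01]. Speed limits (rad/s): [2.39, 2.39, 3.01, 3.01, 3.14, 3.14, 3.14].

## Interface

Orientations are given as a unit quaternion [w, x, y, z].
In Python, from bench import env gives the robot as it stands.
- The arm moves only by the tool drive_tool, never from a script. Its argument "rows" is a list of rows, each an object with "dp": the shift along the tool's x, y, z in mm, a list of three; "angular": the turn, a rotation vector about the tool's x, y, z in rad, a list of three. A call has exactly 8 rows; each row shifts and turns the commanded pose from where the row before left it, along the tool's axes as they then stand; what a row does not reach is not made up. A row lasts 1/10 s, in which the tool goes at most 50 mm and 8.59 degrees, less where a joint would pass 70% of its speed; a pose out of reach is approached as far as the arm can. A call with a gripper value outside its range is refused whole. "fingers" is the opening, from 0 (shut) to 1 (fully open), set as the call begins (left out, the last holds). The fingers move at their own pace and stop on an object; the grip force is fixed at half the most. Time passes only in rows, so rows that do not move let the fingers close, or fill a call up. It gives the time, the measured TCP pose, the force and the opening at its end, in the units of the state.
- env.get_obs(): the state, without advancing time (a new reading comes with each control period).
- env.read_camera(name): name is "scene" or "side" or "wrist"; returns the picture (384x512x3 uint8, red, green, blue); there is no depth.
- env.camera_params(name): a dict with "vfov" (degrees; the focal length in pixels is half the picture's height over the tangent of half this angle, whatever the lens; pixels are square), "cx", "cy" (the principal point, pixels), "k1" (the pictures are not rectified: a ray, as slopes to the right and down, at radius r is drawn at 1 + k1 r^2 times it, then the intrinsics apply), "T" (4x4, takes a point from camera to world coordinates). Camera axes: x right, y down, z forward; pixel columns grow to the right and rows downward; lengths in mm; the calibration is good to about 2 mm. A picture is of the moment at which its call begins: read the wrist's pose just before it. camera_params takes no time and is no camera call; for the wrist camera it gives the pose at the moment of the call.
- env.close_job(): hands the job in, once; it reports no verdict.
The state is a dict: "t": time; "joint_pos": joint angles; "dq": joint speeds; "joint_efforts": joint torques, N m; "tool_pos": TCP position; "eef_rot": TCP orientation; "ft_force": force on the tool from outside, world axes, zero at the start; "torque": the same for the moment, N m; "finger_gap": finger opening in mm.
Only numpy, scipy, OpenCV 4.12 (cv2) and the standard library are available. Lean on these libraries where they do the work, as an engineer would, in place of code of your own. Each camera call takes 0.05 s, during which the arm holds its last target. There are 200 camera calls.

## Working session

There is one attempt and no reset: what is moved stays moved. The work goes in short steps, Python scripts to look and compute and a tool call to move; the robot and the scene stay as the last step left them, time stands still between calls to the robot, and variables do not carry over. Pictures are saved under pics/ and viewed, about 8 in all and at most 12, crops included, and the job is handed in when it is done.

Besides the shell and the picture viewer there is one more tool, called after "Call:" by a JSON object that holds its "name" and its "arguments", one argument or row to a line. drive_tool: Moves the arm, as the interface text tells. Its arguments: {"type":"object","properties":{"rows":{"type":"array","items":{"type":"object","properties":{"dp":{"type":"array","items":{"type":"number"}},"angular":{"type":"array","items":{"type":"number"}}}}},"fingers":{"type":"number"}},"required":["rows"]}

```bash
mkdir -p pics; ls; cat > h.py <<'E'
import numpy as np, cv2
from bench import env
def snap(n,f):
    p=env.camera_params(n); im=env.read_camera(n)
    cv2.imwrite('pics/'+f,im[:,:,::-1]); np.savez('pics/'+f+'.npz',im=im,**{k:np.array(v) for k,v in p.items()}); return im,p
def load(f):
    d=np.load('pics/'+f+'.npz'); return d['im'],{k:d[k] for k in('vfov','cx','cy','k1','T')}
def ray(p,uv):
    f=192/np.tan(np.radians(p['vfov'])/2); k=float(p['k1'])
    d=(np.array(uv,float)-[p['cx'],p['cy']])/f; r=np.linalg.norm(d); s=r
    for _ in range(30): s=r/(1+k*s*s)
    d=d*(s/r if r>0 else 1); T=np.array(p['T']); v=T[:3,:3]@[d[0],d[1],1]; return T[:3,3],v
def plane(p,uv,z):
    o,v=ray(p,uv); return o+v*(z-o[2])/v[2]
def tri(pu):
    A=np.zeros((3,3));b=np.zeros(3)
    for p,uv in pu:
        o,v=ray(p,uv); v=v/np.linalg.norm(v); M=np.eye(3)-np.outer(v,v); A+=M;b+=M@o
    x=np.linalg.solve(A,b); return x
def proj(p,X):
    T=np.array(p['T']); c=T[:3,:3].T@(np.array(X,float)-T[:3,3]); d=c[:2]/c[2]; f=192/np.tan(np.radians(p['vfov'])/2)
    return d*(1+p['k1']*(d@d))*f+[p['cx'],p['cy']]
E
python3 - <<'E'
from h import *
ims=[]
for n in('scene','side','wrist'):
    im,p=snap(n,n+'0.png'); print(n,p['vfov'],np.round(p['T'],2).tolist()); ims.append(im)
a=np.hstack(ims[:2]);cv2.imwrite('pics/both.png',cv2.resize(a,(800,300))[:,:,::-1])
E
```

```text
pics
scene 42.04881169413162 [[0.16, 0.67, -0.73, 1382.61], [0.99, -0.1, 0.12, -148.22], [0.01, -0.74, -0.68, 925.01], [0.0, 0.0, 0.0, 1.0]]
side 45.66878691580937 [[1.0, -0.06, 0.05, 464.52], [-0.08, -0.63, 0.77, -892.28], [-0.02, -0.77, -0.63, 829.45], [0.0, 0.0, 0.0, 1.0]]
wrist 63.755822393607964 [[0.4, 0.87, 0.28, 174.21], [0.92, -0.38, -0.12, 605.81], [-0.0, 0.31, -0.95, 373.15], [0.0, 0.0, 0.0, 1.0]]
```

View pics/scene0.png

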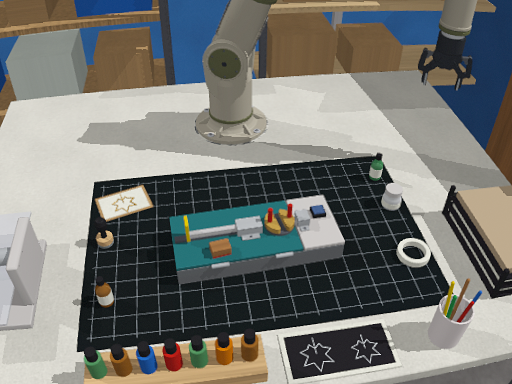

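View pics/side0.png

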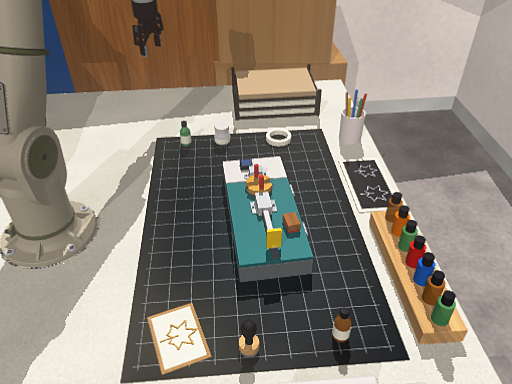

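The scene picture shows the tab at (186,228), the pegs at (270,213) and (290,209), the stamp at (220,248) and the pad at (318,211). The side picture shows the tab at (274,238) and the pegs at (256,170) and (261,182). The case's +y is roughly world +y.

```bash
cat >> h.py <<'E'
def mask(im,kind):
    h=cv2.cvtColor(im,cv2.COLOR_RGB2HSV); H,S,V=[h[...,i].astype(int) for i in range(3)]
    m={'red':((H<6)|(H>174))&(S>170)&(V>90),'yel':(H>20)&(H<32)&(S>170)&(V>120),'teal':(H>80)&(H<100)&(S>120)&(V>50),
       'brass':(H>12)&(H<24)&(S>110)&(V>90)}[kind]
    return m.astype(np.uint8)
def blobs(m,box,amin=8):
    x0,y0,x1,y1=box; q=np.zeros_like(m); q[y0:y1,x0:x1]=m[y0:y1,x0:x1]
    n,l,s,c=cv2.connectedComponentsWithStats(q); return [(s[i].tolist(),c[i].round(1).tolist(),l==i) for i in range(1,n) if s[i][4]>=amin]
E
python3 - <<'E'
from h import *
B={'scene':(160,180,350,290),'side':(215,150,320,285)}
for n in B:
    im,p=load(n+'0.png')
    for k in('red','yel','teal','brass'):
        for s,c,l in blobs(mask(im,k),B[n]):
            cnt,_=cv2.findContours(l.astype(np.uint8),0,2); r=cv2.minAreaRect(cnt[0])
            ys,xs=np.where(l); t=ys.min()
            print(n,k,s,c,'top',xs[ys<=t+1].mean().round(1),t,np.round(cv2.boxPoints(r),1).tolist())
    x0,y0,x1,y1=B[n]; c=cv2.resize(im[y0:y1,x0:x1],None,fx=4,fy=4,interpolation=2); cv2.imwrite(f'pics/{n}c.png',c[:,:,::-1]); print(c.shape)
E
```

```text
scene red [288, 204, 4, 13, 48] [289.4, 209.9] top 289.7 204 [[288.0, 204.0], [291.0, 204.0], [291.0, 216.0], [288.0, 216.0]]
scene red [268, 208, 4, 14, 52] [269.5, 214.7] top 269.5 208 [[268.0, 208.0], [271.0, 208.0], [271.0, 221.0], [268.0, 221.0]]
scene yel [184, 216, 6, 26, 77] [186.4, 227.9] top 185.0 216 [[183.5, 216.10000610351562], [186.5, 215.6999969482422], [189.60000610351562, 240.6999969482422], [186.60000610351562, 241.0]]
scene teal [169, 200, 134, 71, 4194] [228.9, 236.4] top 279.6 200 [[167.89999389648438, 216.3000030517578], [294.3999938964844, 196.89999389648438], [302.70001220703125, 250.8000030517578], [176.1999969482422, 270.29998779296875]]
scene brass [279, 209, 16, 22, 195] [286.4, 219.5] top 281.3 209 [[276.79998779296875, 210.60000610351562], [287.6000061035156, 205.1999969482422], [298.0, 226.0], [287.20001220703125, 231.39999389648438]]
scene brass [265, 213, 16, 21, 195] [272.4, 224.7] top 267.0 213 [[260.6000061035156, 216.1999969482422], [271.79998779296875, 210.60000610351562], [282.20001220703125, 231.39999389648438], [271.0, 237.0]]
scene brass [210
[... 694 characters left out ...]
], [299.20001220703125, 172.3000030517578], [312.79998779296875, 258.1000061035156], [239.3000030517578, 269.79998779296875]]
side brass [246, 175, 26, 20, 305] [257.6, 184.4] top 258.2 175 [[244.1999969482422, 176.8000030517578], [268.79998779296875, 171.8000030517578], [272.5, 190.3000030517578], [247.8000030517578, 195.1999969482422]]
side brass [284, 212, 17, 19, 198] [291.4, 221.3] top 292.6 212 [[281.20001220703125, 215.6999969482422], [293.79998779296875, 210.10000610351562], [301.20001220703125, 226.60000610351562], [288.5, 232.1999969482422]]
side brass [267, 231, 15, 18, 115] [273.6, 237.8] top 275.1 231 [[267.0, 231.0], [281.0, 231.0], [281.0, 248.0], [267.0, 248.0]]
(540, 420, 3)
```

View pics/scenec.png

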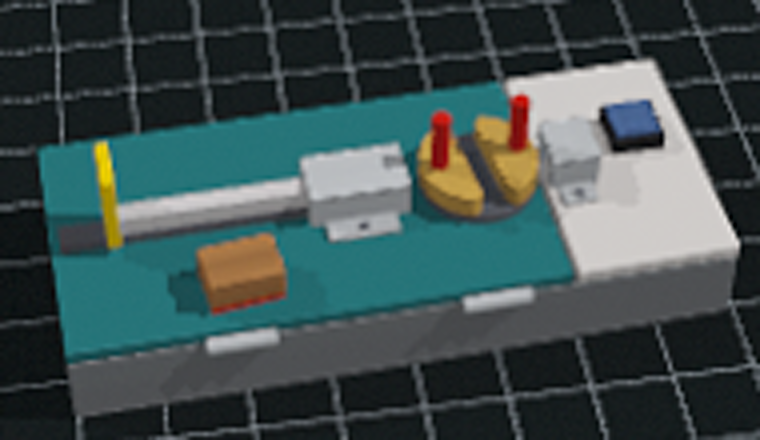

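View pics/sidec.png

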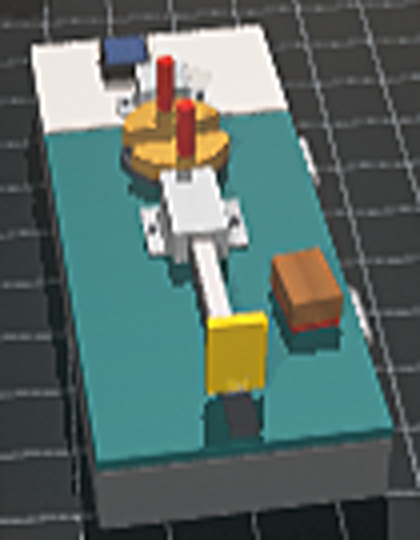

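```bash
python3 - <<'E'
from h import *
_,ps=load('scene0.png'); _,pd=load('side0.png')
# corners: base-side white, far white, base-side teal, far teal
S=[(323.75,195),(344.5,240.75),(170,217),(177.5,269.25)]
D=[(223,161.25),(280.5,156.25),(239.5,266.25),(313,258)]
P=[]
for a,b in zip(S,D):
    t=tri([(ps,a),(pd,b)]); P.append(t); print(t.round(1),plane(ps,a,63).round(1),plane(pd,b,63).round(1))
P=np.array(P); c=P.mean(0); y=P[:2].mean(0)-P[2:].mean(0); x=P[[1,3]].mean(0)-P[[0,2]].mean(0)
yaw=np.degrees(np.arctan2(-y[0],y[1])); print('c',c,'|y|',np.linalg.norm(y),'|x|',np.linalg.norm(x),'yaw',yaw,np.degrees(np.arctan2(x[1],x[0])))
a=np.radians(yaw); R=np.array([[np.cos(a),-np.sin(a)],[np.sin(a),np.cos(a)]])
loc=lambda X:(R.T@(X[:2]-c[:2])).round(1)
pts={'pegFar(+y)':((289.6,205),(255.6,165)),'pegNear':((269.6,209),(260.6,176)),'tabtop':((185.3,228.5-0),(273.8,237.5))}
for k,(u,v) in pts.items():
    t=tri([(ps,u),(pd,v)]); print(k,t.round(1),loc(t))
E
```

```text
[457.7 188.3  60.3] [459.4 187.9  63. ] [458.1 183.   63. ]
[625.8 194.3  62.3] [624.8 195.2  63. ] [626.1 191.2  63. ]
[ 480.5 -211.6   58.5] [ 482.3 -209.8   63. ] [ 481.7 -218.2   63. ]
[ 648.1 -200.8   55.8] [ 652.7 -199.3   63. ] [ 647.2 -208.9   63. ]
c [553.00201798  -7.44612548  59.23161541] |y| 398.1414246525421 |x| 168.08878603746123 yaw 3.253334437123033 2.8828587457961508
pegFar(+y) [543.7  75.8 121. ] [-4.5 83.7]
pegNear [552.   26.  122.3] [ 0.9 33.5]
tabtop [ 562.9 -173.    99. ] [   0.5 -165.9]
```

```bash
cat >> h.py <<'E'
from scipy.spatial.transform import Rotation as Ro
def state():
    o=env.get_obs(); R=Ro.from_quat(np.array(o['eef_rot'])[[1,2,3,0]]).as_matrix(); p=np.array(o['tool_pos'])
    print('t',round(o['t'],2),'p',p.round(1),'x',R[:,0].round(3),'z',R[:,2].round(3),'yaw',np.degrees(np.arctan2(R[1,0],R[0,0])).round(1),'F',np.round(o['ft_force'],1),'gap',round(o['finger_gap'],1),'q7',round(o['joint_pos'][6],2)); return p,R
E
python3 - <<'E'
from h import *
p,R=state()
for tgt in ([533,22,250],):
    print((R.T@(np.array(tgt)-p)).round(1))
E
```

```text
t 0.15 p [247.7 573.5 249.5] x [-0.918  0.396 -0.   ] z [-0.001 -0.001 -1.   ] yaw 156.6 F [ 0.1 -0.1  0.1] gap 85.5 q7 -0.05
[-4.806e+02 -3.931e+02  1.000e-01]
```

Call:
{"name": "drive_tool", "arguments": {
  "fingers": 0,
  "rows": [
    {"dp":[-30,-24.6,0]},
    {"dp":[-30,-24.6,0]},
    {"dp":[-30,-24.6,0]},
    {"dp":[-30,-24.6,0]},
    {"dp":[-30,-24.6,0]},
    {"dp":[-30,-24.6,0]},
    {"dp":[-30,-24.6,0]},
    {"dp":[-30,-24.6,0]}
  ]
}}

```text
validation failed for argument at $.ro...
```

Call:
{"name": "drive_tool", "arguments": {
  "rows": [
    {"dp":[-30,-24.6,0]},
    {"dp":[-30,-24.6,0]},
    {"dp":[-30,-24.6,0]},
    {"dp":[-30,-24.6,0]},
    {"dp":[-30,-24.6,0]},
    {"dp":[-30,-24.6,0]},
    {"dp":[-30,-24.6,0]},
    {"dp":[-30,-24.6,0]}
  ]
}}

```text
validation failed for argument at $.ro...
```

Call:
{"name": "drive_tool", "arguments": {
  "rows": [
    {"dp":[0,0,0],"angular":[0,0,0.14]},
    {"dp":[0,0,0],"angular":[0,0,0.14]},
    {"dp":[0,0,0],"angular":[0,0,0.14]},
    {"dp":[0,0,0],"angular":[0,0,0.14]},
    {"dp":[0,0,0],"angular":[0,0,0.14]},
    {"dp":[0,0,0],"angular":[0,0,0.14]},
    {"dp":[0,0,0],"angular":[0,0,0.14]},
    {"dp":[0,0,0],"angular":[0,0,0.14]}
  ]
}}

```text
t: 0.95
tool_pos: [247.7, 573.6, 249.9]
eef_rot: [0.0, 0.694, 0.72, -0.0]
ft_force: [0.6, -0.5, -0.2]
finger_gap: 85.2
```

```bash
python3 - <<'E'
from h import *
state(); snap('wrist','w1.png'); state()
E
```

```text
t 0.95 p [247.7 573.6 249.9] x [-0.037  0.999 -0.001] z [-0.    -0.001 -1.   ] yaw 92.1 F [ 0.6 -0.5 -0.2] gap 85.2 q7 -1.12
t 1.0 p [247.6 573.6 249.9] x [-0.029  1.    -0.001] z [-0.    -0.001 -1.   ] yaw 91.7 F [-0.6  0.1 -1.4] gap 85.5 q7 -1.13
```

View pics/w1.png

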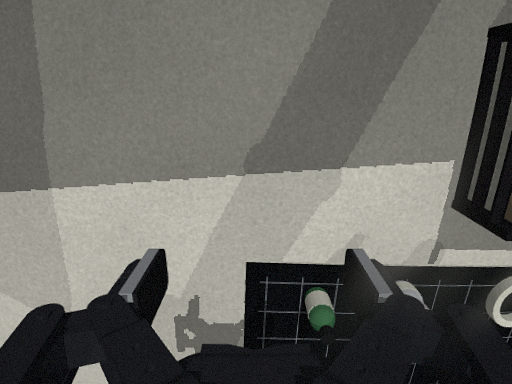

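The wrist picture shows only mat, the fingers and the green bottle at (320,312). The turn was made and the translations were refused because "angular" is required, so I send them again.

Call:
{"name": "drive_tool", "arguments": {
  "fingers": 0,
  "rows": [
    {"dp":[-34.5,17.5,0],"angular":[0,0,0]},
    {"dp":[-34.5,17.5,0],"angular":[0,0,0]},
    {"dp":[-34.5,17.5,0],"angular":[0,0,0]},
    {"dp":[-34.5,17.5,0],"angular":[0,0,0]},
    {"dp":[-34.5,17.5,0],"angular":[0,0,0]},
    {"dp":[-34.5,17.5,0],"angular":[0,0,0]},
    {"dp":[-34.5,17.5,0],"angular":[0,0,0]},
    {"dp":[-34.5,17.5,0],"angular":[0,0,0]}
  ]
}}

```text
t: 1.8
tool_pos: [400.0, 302.5, 250.3]
eef_rot: [-0.0, 0.691, 0.723, 0.0]
ft_force: [0.8, -0.1, -0.9]
finger_gap: -0.0
```

Call:
{"name": "drive_tool", "arguments": {
  "rows": [
    {"dp":[-34.5,17.5,0],"angular":[0,0,0]},
    {"dp":[-34.5,17.5,0],"angular":[0,0,0]},
    {"dp":[-34.5,17.5,0],"angular":[0,0,0]},
    {"dp":[-34.5,17.5,0],"angular":[0,0,0]},
    {"dp":[-34.5,17.5,0],"angular":[0,0,0]},
    {"dp":[-34.5,17.5,0],"angular":[0,0,0]},
    {"dp":[-34.5,17.5,0],"angular":[0,0,0]},
    {"dp":[-34.5,17.5,0],"angular":[0,0,0]}
  ]
}}

```text
t: 2.6
tool_pos: [551.7, 33.0, 250.3]
eef_rot: [-0.0, 0.69, 0.723, 0.0]
ft_force: [-0.5, 0.7, -0.4]
finger_gap: -0.1
```

```bash
python3 - <<'E'
from h import *
state(); snap('wrist','w2.png'); state()
E
```

```text
t 2.6 p [551.7  33.  250.3] x [-0.047  0.999  0.   ] z [-0.  0. -1.] yaw 92.7 F [-0.5  0.7 -0.4] gap -0.1 q7 0.06
t 2.65 p [553.6  25.6 250.4] x [-0.039  0.999 -0.004] z [ 0.002 -0.004 -1.   ] yaw 92.2 F [-0.4 -5.2 -0. ] gap -0.1 q7 0.06
```

View pics/w2.png

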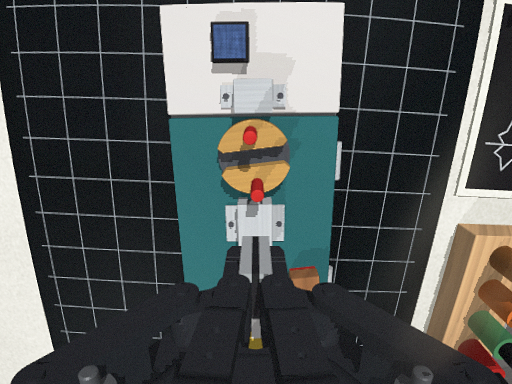

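The view from above shows the pegs at (250,135) and (257,190), the disc centred at (254,157) with its slot nearly crosswise, the keeper at (253,96), the guide at (256,222) and the pad at (230,42). The arm was still settling, so I take the picture again and measure.

```bash
cat > meas.py <<'E'
from h import *
import sys
def run(f,T=None):
    p0,R=state(); im,p=snap('wrist',f)
    h=cv2.cvtColor(im,cv2.COLOR_RGB2HSV)
    out={}
    tl=mask(im,'teal'); rows=[]
    for v in range(125,275,10):
        u=np.where(tl[v,130:370])[0]+130
        a,b=plane(p,(u.min()-.5,v),63),plane(p,(u.max()+.5,v),63); rows.append(np.r_[a[:2],b[:2]])
    rows=np.array(rows)
    L=[cv2.fitLine(rows[:,i:i+2].astype(np.float32),cv2.DIST_HUBER,0,.01,.01).ravel() for i in(0,2)]
    d=[np.degrees(np.arctan2(-l[0]*np.sign(l[1]),abs(l[1]))) for l in L]
    print('edge yaws',np.round(d,2),'edge x at y=50',[round(float(l[2]+(50-l[3])*l[0]/l[1]),1) for l in L])
    b=blobs(mask(im,'brass')|mask(im,'red'),(190,100,320,205),40)
    hull=cv2.convexHull(np.vstack([np.argwhere(mask(im,'brass')[100:205,190:320])[:,::-1]+[190,100]]).astype(np.int32)).reshape(-1,2)
    W=np.array([plane(p,q,84)[:2] for q in hull],np.float32); (cx,cy),r=cv2.minEnclosingCircle(W); print('disc',round(cx,1),round(cy,1),'r',round(r,1))
    for s,c,l in blobs(mask(im,'red'),(190,60,340,215),30):
        ys,xs=np.where(l); print('red',s,c,'ends z124 from topmost/bottom',plane(p,c,104).round(1))
run(sys.argv[1])
E
python3 meas.py w3.png
python3 - <<'E'
from h import *
im,p=load('w3.png'); c=cv2.resize(im[80:240,190:330],None,fx=4,fy=4,interpolation=2); cv2.imwrite('pics/w3c.png',c[:,:,::-1])
E
```

```text
t 2.65 p [553.6  25.6 250.4] x [-0.039  0.999 -0.004] z [ 0.002 -0.004 -1.   ] yaw 92.2 F [-0.4 -5.2 -0. ] gap -0.1 q7 0.06
edge yaws [3.4  3.73] edge x at y=50 [463.6, 632.6]
disc 548.1 53.3 r 36.1
red [240, 118, 14, 17, 190] [247.1, 126.1] ends z124 from topmost/bottom [543.7  76.5 104. ]
red [249, 170, 13, 23, 247] [254.9, 181.5] ends z124 from topmost/bottom [552.3  27.  104. ]
```

View pics/w3c.png

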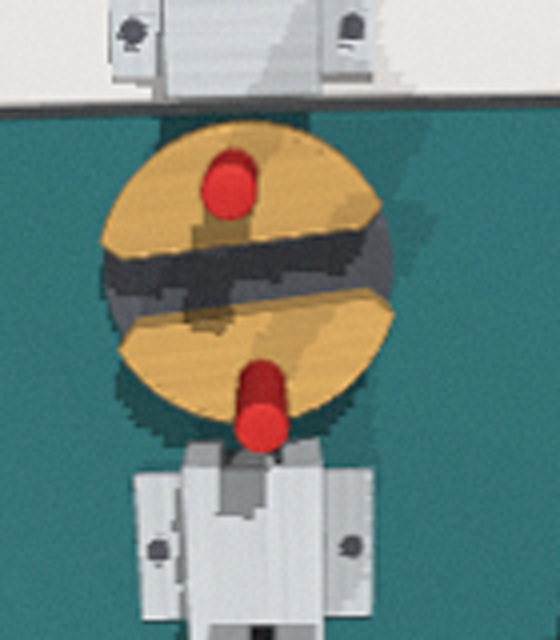

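Call:
{"name": "drive_tool", "arguments": {
  "rows": [
    {"dp":[-2.5,-24.5,0],"angular":[0,0,0.145]},
    {"dp":[0,0,0],"angular":[0,0,0.145]},
    {"dp":[0,0,0],"angular":[0,0,0.145]},
    {"dp":[0,0,0],"angular":[0,0,0.145]},
    {"dp":[0,0,0],"angular":[0,0,0.145]},
    {"dp":[0,0,0],"angular":[0,0,0.145]},
    {"dp":[0,0,0],"angular":[0,0,0.145]},
    {"dp":[0,0,0],"angular":[0,0,0.145]}
  ]
}}

```text
t: 3.5
tool_pos: [526.7, 31.3, 250.1]
eef_rot: [-0.0, 0.975, 0.224, -0.0]
ft_force: [0.2, 0.3, 0.1]
finger_gap: 0.0
```

Call:
{"name": "drive_tool", "arguments": {
  "rows": [
    {"dp":[0,0,0],"angular":[0,0,0.138]},
    {"dp":[0,0,0],"angular":[0,0,0.138]},
    {"dp":[0,0,20],"angular":[0,0,0]},
    {"dp":[0,0,20],"angular":[0,0,0]},
    {"dp":[0,0,20],"angular":[0,0,0]},
    {"dp":[0,0,10],"angular":[0,0,0]},
    {"dp":[0,0,0],"angular":[0,0,0]},
    {"dp":[0,0,0],"angular":[0,0,0]}
  ]
}}

```text
t: 4.3
tool_pos: [527.2, 30.8, 180.8]
eef_rot: [0.0, 0.996, 0.089, 0.0]
ft_force: [-0.2, 0.4, 0.7]
finger_gap: 0.4
```

```bash
python3 - <<'E'
from h import *
p,R=state(); print((R.T@(np.array([528.9,22.3,117])-p)).round(1))
E
```

```text
t 4.3 p [527.2  30.8 180.8] x [0.984 0.178 0.   ] z [ 0. -0. -1.] yaw 10.2 F [-0.2  0.4  0.7] gap 0.4 q7 -1.33
[ 0.2  8.7 63.8]
```

Call:
{"name": "drive_tool", "arguments": {
  "rows": [
    {"dp":[0,4.4,0],"angular":[0,0,0]},
    {"dp":[0,4.3,0],"angular":[0,0,0]},
    {"dp":[0,0,16],"angular":[0,0,0]},
    {"dp":[0,0,16],"angular":[0,0,0]},
    {"dp":[0,0,16],"angular":[0,0,0]},
    {"dp":[0,0,16],"angular":[0,0,0]},
    {"dp":[0,0,0],"angular":[0,0,0]},
    {"dp":[0,0,0],"angular":[0,0,0]}
  ]
}}

```text
t: 5.1
tool_pos: [528.8, 21.7, 116.9]
eef_rot: [0.0, 0.996, 0.089, 0.0]
ft_force: [0.8, -0.6, -0.4]
finger_gap: 0.4
```

```bash
python3 - <<'E'
from h import *
p,R=state(); snap('wrist','w4.png'); print((R.T@(np.array([528.9,22.3,117])-p)).round(1))
c=np.array([548,52,117.]); print('disc centre in tool',(R.T@(c-p)).round(1))
E
```

```text
t 5.1 p [528.8  21.7 116.9] x [0.984 0.176 0.   ] z [ 0. -0. -1.] yaw 10.2 F [ 0.8 -0.6 -0.4] gap 0.4 q7 -1.26
[ 0.2 -0.5 -0.1]
disc centre in tool [ 24.3 -26.4  -0.1]
```

View pics/w4.png

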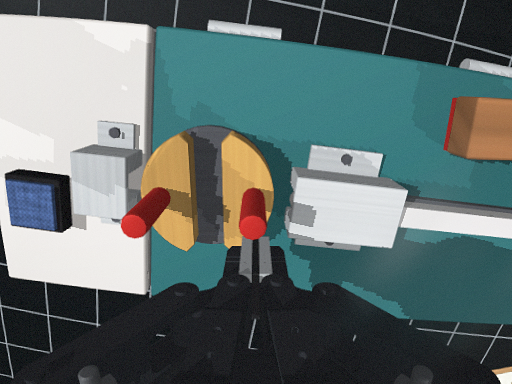

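The picture shows the shut fingertips at (255,250), directly behind the near peg at (253,215). I now push it round along an arc.

Call:
{"name": "drive_tool", "arguments": {
  "rows": [
    {"dp":[3,0,0],"angular":[0,0,0]},
    {"dp":[2,0,0],"angular":[0,0,0]},
    {"dp":[3.3,2.1,0],"angular":[0,0,-0.12]},
    {"dp":[3.3,2.1,0],"angular":[0,0,-0.12]},
    {"dp":[3.3,2.1,0],"angular":[0,0,-0.12]},
    {"dp":[3.3,2.1,0],"angular":[0,0,-0.12]},
    {"dp":[3.3,2.1,0],"angular":[0,0,-0.12]},
    {"dp":[3.3,2.1,0],"angular":[0,0,-0.12]}
  ]
}}

```text
t: 5.95
tool_pos: [556.1, 20.2, 116.5]
eef_rot: [0.0, 0.9, 0.436, -0.001]
ft_force: [-2.9, -2.7, 1.2]
finger_gap: -0.2
```

```bash
cat > ang.py <<'E'
from h import *
import sys
p,R=state(); im,q=snap('wrist',sys.argv[1])
c=np.array([548,52,117.]); print('disc centre in tool',(R.T@(c-p)).round(1))
P=[]
for s,cc,l in blobs(mask(im,'red'),(0,0,512,384),60):
    X=plane(q,cc,104); P.append(X); print('red',s,cc,X.round(1), 'r',np.linalg.norm(X[:2]-c[:2]).round(1),'ang',np.degrees(np.arctan2(X[1]-52,X[0]-548)).round(1))
E
python3 ang.py w5.png
```

```text
t 5.95 p [556.1  20.2 116.5] x [ 0.62   0.785 -0.001] z [-0.001 -0.001 -1.   ] yaw 51.7 F [-2.9 -2.7  1.2] gap -0.2 q7 -0.56
disc centre in tool [ 20.  -26.1  -0.5]
red [124, 190, 49, 51, 1365] [148.1, 215.1] [528.8  70.9 104. ] r 27.0 ang 135.3
red [241, 204, 27, 54, 1174] [254.1, 231.4] [563.5  32.8 104. ] r 24.7 ang -51.1
red [391, 268, 35, 30, 147] [409.2, 281.6] [609.2 -41.1 104. ] r 111.5 ang -56.7
```

Call:
{"name": "drive_tool", "arguments": {
  "rows": [
    {"dp":[3.3,2.1,0],"angular":[0,0,-0.12]},
    {"dp":[3.3,2.1,0],"angular":[0,0,-0.12]},
    {"dp":[3.3,2.1,0],"angular":[0,0,-0.12]},
    {"dp":[3.3,2.1,0],"angular":[0,0,-0.12]},
    {"dp":[3.3,2.1,0],"angular":[0,0,-0.12]},
    {"dp":[3.3,2.1,0],"angular":[0,0,-0.12]},
    {"dp":[0,0,0],"angular":[0,0,0]},
    {"dp":[0,0,0],"angular":[0,0,0]}
  ]
}}

```text
t: 6.8
tool_pos: [575.5, 33.8, 116.6]
eef_rot: [0.001, 0.692, 0.722, 0.0]
ft_force: [2.4, -3.5, -1.5]
finger_gap: -0.4
```

```bash
python3 ang.py w6.png
```

```text
t 6.8 p [575.5  33.8 116.6] x [-0.041  0.999 -0.001] z [ 0.001 -0.001 -1.   ] yaw 92.4 F [ 2.4 -3.5 -1.5] gap -0.4 q7 0.08
disc centre in tool [ 19.4 -26.7  -0.4]
red [124, 195, 49, 52, 1360] [147.7, 220.9] [521.6  52.4 104. ] r 26.4 ang 179.2
red [241, 204, 27, 54, 1175] [253.9, 231.3] [573.1  49.1 104. ] r 25.2 ang -6.6
```

Call:
{"name": "drive_tool", "arguments": {
  "rows": [
    {"dp":[1.7,1.0,0],"angular":[0,0,-0.06]},
    {"dp":[1.6,1.0,0],"angular":[0,0,-0.06]},
    {"dp":[0,0,0],"angular":[0,0,0]},
    {"dp":[0,0,0],"angular":[0,0,0]},
    {"dp":[0,0,0],"angular":[0,0,0]},
    {"dp":[-4,0,0],"angular":[0,0,0]},
    {"dp":[-8,0,0],"angular":[0,0,0]},
    {"dp":[0,0,0],"angular":[0,0,0]}
  ]
}}

```text
t: 7.65
tool_pos: [578.2, 25.0, 116.1]
eef_rot: [-0.0, 0.646, 0.763, -0.0]
ft_force: [-0.5, 0.2, -0.3]
finger_gap: 0.1
```

```bash
python3 ang.py w7.png
```

```text
t 7.65 p [578.2  25.  116.1] x [-0.165  0.986 -0.   ] z [-0.001 -0.    -1.   ] yaw 99.5 F [-0.5  0.2 -0.3] gap 0.1 q7 0.21
disc centre in tool [ 31.6 -25.4  -0.8]
red [123, 175, 50, 48, 1351] [147.1, 198.6] [521.7  48.5 104. ] r 26.5 ang -172.5
red [243, 181, 28, 50, 1117] [256.8, 206.4] [573.3  53.2 104. ] r 25.3 ang 2.7
```

View pics/w7.png

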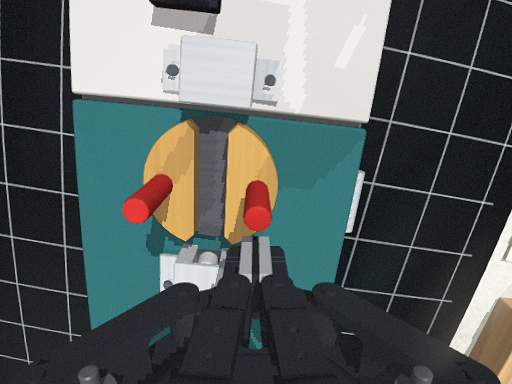

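The slot, at (212,180), now points at the keeper at (217,70). I compare the slot edges with the case's edges and seam in this same picture.

```bash
cat > slot.py <<'E'
from h import *
import sys
im,p=load(sys.argv[1]); r0,r1,c0,c1=map(int,sys.argv[2:6])
m=mask(im,'brass'); t=mask(im,'teal')
def fit(P,n):
    l=cv2.fitLine(np.array(P,np.float32),cv2.DIST_HUBER,0,.01,.01).ravel(); s=np.sign(l[1])
    print(n,'angle of y-dir',round(float(np.degrees(np.arctan2(l[1]*s,l[0]*s))-90),2),'at',l[2:].round(1)); return l
A,B,E,F=[],[],[],[]
for v in range(r0,r1,3):
    mid=(c0+c1)//2
    a=[u for u in range(c0-25,mid) if m[v,u]]; b=[u for u in range(mid,c1+25) if m[v,u]]
    if a and b: A.append(plane(p,(max(a)+.5,v),84)[:2]); B.append(plane(p,(min(b)-.5,v),84)[:2])
for v in range(140,275,5):
    u=np.where(t[v])[0]; E.append(plane(p,(u.min()-.5,v),63)[:2]); F.append(plane(p,(u.max()+.5,v),63)[:2])
a=fit(A,'slotL');b=fit(B,'slotR'); print('gap',np.linalg.norm(np.mean(A,0)-np.mean(B,0)))
fit(E,'caseL');fit(F,'caseR')
S=[]
for u in range(95,350,8):
    v=np.where(t[60:150,u])[0]
    if len(v): S.append(plane(p,(u,v.min()+59.5),63)[:2])
l=cv2.fitLine(np.array(S,np.float32),cv2.DIST_HUBER,0,.01,.01).ravel(); print('seam',np.degrees(np.arctan(l[1]/l[0])))
E
python3 slot.py w7.png 145 225 195 227
```

```text
slotL angle of y-dir 5.23 at [541.7  54.6]
slotR angle of y-dir 5.57 at [556.1  58.6]
gap 14.785100481312616
caseL angle of y-dir 3.3 at [465.8  19.2]
caseR angle of y-dir 3.3 at [632.6  52.8]
seam 3.513206
```

The slot is 2.0° off the case's y, inside the 4° allowed, and the bar has side clearance. I lift and go behind the tab.

Call:
{"name": "drive_tool", "arguments": {
  "rows": [
    {"dp":[0,0,-20],"angular":[0,0,0]},
    {"dp":[0,0,-20],"angular":[0,0,0]},
    {"dp":[0,0,-15],"angular":[0,0,0.107]},
    {"dp":[0,0,0],"angular":[0,0,0]},
    {"dp":[-30,-4,0],"angular":[0,0,0]},
    {"dp":[-35,-4,0],"angular":[0,0,0]},
    {"dp":[-35,-4,0],"angular":[0,0,0]},
    {"dp":[-35,-4,0],"angular":[0,0,0]}
  ]
}}

```text
t: 8.5
tool_pos: [570.0, -110.3, 170.2]
eef_rot: [-0.001, 0.684, 0.729, -0.0]
ft_force: [0.2, -0.7, 0.2]
finger_gap: 0.1
```

Call:
{"name": "drive_tool", "arguments": {
  "rows": [
    {"dp":[-35,-4,0],"angular":[0,0,0]},
    {"dp":[-35,-4,0],"angular":[0,0,0]},
    {"dp":[-26,-4,0],"angular":[0,0,0]},
    {"dp":[0,0,0],"angular":[0,0,0]},
    {"dp":[0,0,0],"angular":[0,0,0]},
    {"dp":[0,0,0],"angular":[0,0,0]},
    {"dp":[0,0,0],"angular":[0,0,0]},
    {"dp":[0,0,0],"angular":[0,0,0]}
  ]
}}

```text
t: 9.3
tool_pos: [564.8, -204.8, 171.1]
eef_rot: [-0.0, 0.685, 0.729, 0.0]
ft_force: [-0.7, -0.6, 0.2]
finger_gap: 0.1
```

```bash
python3 - <<'E'
from h import *
p,R=state(); im,q=snap('wrist','w8.png')
print('err',(R.T@(np.array([563.2,-207.5,117])-p)).round(1))
for s,c,l in blobs(mask(im,'yel'),(0,0,512,384),60):
    print(s,c,'top edge at z124:',plane(q,(c[0],s[1]),124).round(1),'L/R',plane(q,(s[0],c[1]),118).round(1),plane(q,(s[0]+s[2],c[1]),118).round(1), 'bottom z124',plane(q,(c[0],s[1]+s[3]),124).round(1))
E
```

```text
t 9.3 p [ 564.8 -204.8  171.1] x [-0.062  0.998  0.   ] z [-0.  0. -1.] yaw 93.6 F [-0.7 -0.6  0.2] gap 0.1 q7 0.53
err [-2.6 -1.8 54.1]
[227, 150, 28, 17, 152] [239.1, 158.2] top edge at z124: [ 551.7 -156.5  124. ] L/R [ 544.6 -162.9  118. ] [ 560.9 -161.9  118. ] bottom z124 [ 552.2 -166.3  124. ]
[247, 150, 34, 16, 183] [265.7, 157.1] top edge at z124: [ 566.5 -155.6  124. ] L/R [ 556.2 -161.5  118. ] [ 576.  -160.3  118. ] bottom z124 [ 567.2 -164.8  124. ]
```

View pics/w8.png

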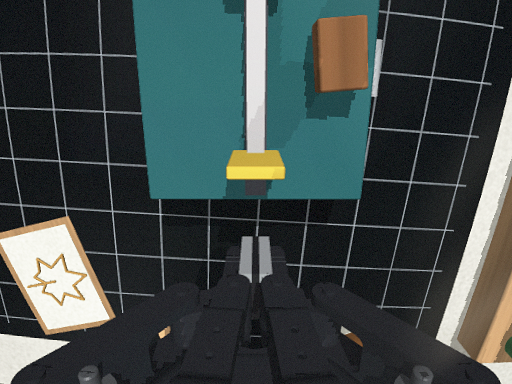

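```bash
python3 - <<'E'
from h import *
im,q=load('w8.png')
for uv in [(256,166),(256,179),(228,172),(285,172)]: print(plane(q,uv,124).round(1))
E
```

```text
[ 561.7 -165.1  124. ]
[ 562.2 -172.7  124. ]
[ 546.  -169.6  124. ]
[ 578.4 -167.6  124. ]
```

The tab's top measures 7.6 × 32 mm, which fits the given 8 × 34 at z = 124. Its outer face is at y = −172.7, 21 mm ahead of the fingertips, and the fingers are centred on it. I go down and push.

Call:
{"name": "drive_tool", "arguments": {
  "rows": [
    {"dp":[0,0,18],"angular":[0,0,0]},
    {"dp":[0,0,18],"angular":[0,0,0]},
    {"dp":[0,0,17],"angular":[0,0,0]},
    {"dp":[0,0,0],"angular":[0,0,0]},
    {"dp":[8,0,0],"angular":[0,0,0]},
    {"dp":[8,0,0],"angular":[0,0,0]},
    {"dp":[8,0,0],"angular":[0,0,0]},
    {"dp":[8,0,0],"angular":[0,0,0]}
  ]
}}

```text
t: 10.15
tool_pos: [563.3, -173.9, 119.4]
eef_rot: [0.001, 0.686, 0.728, 0.0]
ft_force: [0.6, -3.5, 2.6]
finger_gap: -0.0
```

Call:
{"name": "drive_tool", "arguments": {
  "rows": [
    {"dp":[8,0,0],"angular":[0,0,0]},
    {"dp":[8,0,0],"angular":[0,0,0]},
    {"dp":[8,0,0],"angular":[0,0,0]},
    {"dp":[8,0,0],"angular":[0,0,0]},
    {"dp":[8,0,0],"angular":[0,0,0]},
    {"dp":[0,0,0],"angular":[0,0,0]},
    {"dp":[0,0,0],"angular":[0,0,0]},
    {"dp":[0,0,0],"angular":[0,0,0]}
  ]
}}

```text
t: 10.95
tool_pos: [559.8, -134.0, 117.9]
eef_rot: [-0.001, 0.686, 0.728, -0.0]
ft_force: [-0.5, 0.1, 0.6]
finger_gap: 0.2
```

```bash
python3 - <<'E'
from h import *
state(); im,q=snap('wrist','w9.png')
E
```

```text
t 10.95 p [ 559.8 -134.   117.9] x [-0.06   0.998  0.001] z [-0.001  0.    -1.   ] yaw 93.4 F [-0.5  0.1  0.6] gap 0.2 q7 0.42
```

View pics/w9.png

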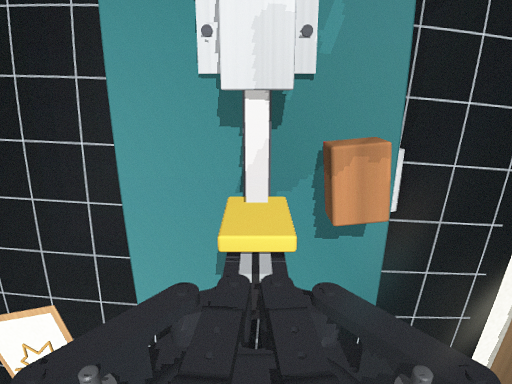

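The tab's outer top edge is now at row 250, with the fingers right behind it and the stamp at (357,182) untouched. I work out how much travel is left.

```bash
python3 - <<'E'
from h import *
im,q=load('w9.png')
a=plane(q,(257,250),124); u=np.array([-.0585,.998]); print(a.round(1),'face local y',60+(a[:2]-[548,52])@u)
g=plane(q,(257,89),88); print('guide end local y',60+(g[:2]-[548,52])@u)
p=np.array([559.8,-134]);print('tcp local',60+(p-[548,52])@u)
E
```

```text
[ 558.5 -118.5  124. ] face local y -110.79308443025471
guide end local y -44.868653831659046
tcp local -126.3183
```

Call:
{"name": "drive_tool", "arguments": {
  "rows": [
    {"dp":[6,0,0],"angular":[0,0,0]},
    {"dp":[6,0,0],"angular":[0,0,0]},
    {"dp":[6,0,0],"angular":[0,0,0]},
    {"dp":[6,0,0],"angular":[0,0,0]},
    {"dp":[6,0,0],"angular":[0,0,0]},
    {"dp":[6,0,0],"angular":[0,0,0]},
    {"dp":[6,0,0],"angular":[0,0,0]},
    {"dp":[6,0,0],"angular":[0,0,0]}
  ]
}}

```text
t: 11.8
tool_pos: [557.2, -85.7, 118.2]
eef_rot: [-0.0, 0.686, 0.728, -0.0]
ft_force: [-2.3, -3.1, -0.1]
finger_gap: -0.2
```

Call:
{"name": "drive_tool", "arguments": {
  "rows": [
    {"dp":[2,0,0],"angular":[0,0,0]},
    {"dp":[1,0,0],"angular":[0,0,0]},
    {"dp":[1,0,0],"angular":[0,0,0]},
    {"dp":[1,0,0],"angular":[0,0,0]},
    {"dp":[1,0,0],"angular":[0,0,0]},
    {"dp":[1,0,0],"angular":[0,0,0]},
    {"dp":[1,0,0],"angular":[0,0,0]},
    {"dp":[1,0,0],"angular":[0,0,0]}
  ]
}}

```text
t: 12.6
tool_pos: [556.9, -77.2, 118.3]
eef_rot: [0.0, 0.686, 0.728, 0.0]
ft_force: [0.0, -2.3, -2.3]
finger_gap: 0.0
```

```bash
cat > gap.py <<'E'
from h import *
import sys
p,R=state(); im,q=snap('wrist',sys.argv[1]); u=np.array([-.0585,.998])
print('tcp local',(60+(p[:2]-[548,52])@u).round(1))
m=mask(im,'yel')
for s,c,l in blobs(m,(0,0,512,384),100):
    print(s,c,'outer top edge local y',(60+(plane(q,(c[0],s[1]+s[3]-.5),124)[:2]-[548,52])@u).round(1),'inner bottom',s[1])
E
python3 gap.py w10.png
```

```text
t 12.6 p [556.9 -77.2 118.3] x [-0.06   0.998 -0.   ] z [ 0. -0. -1.] yaw 93.4 F [ 0.  -2.3 -2.3] gap 0.0 q7 0.31
tcp local -69.5
```

Call:
{"name": "drive_tool", "arguments": {
  "rows": [
    {"dp":[1,0,0],"angular":[0,0,0]},
    {"dp":[1,0,0],"angular":[0,0,0]},
    {"dp":[0.5,0,0],"angular":[0,0,0]},
    {"dp":[0.5,0,0],"angular":[0,0,0]},
    {"dp":[0,0,0],"angular":[0,0,0]},
    {"dp":[0,0,0],"angular":[0,0,0]},
    {"dp":[0,0,0],"angular":[0,0,0]},
    {"dp":[0,0,0],"angular":[0,0,0]}
  ]
}}

```text
t: 13.45
tool_pos: [556.7, -74.1, 118.3]
eef_rot: [-0.0, 0.686, 0.728, 0.0]
ft_force: [1.5, -1.3, -1.1]
finger_gap: 0.1
```

```bash
python3 gap.py w11.png; python3 - <<'E'
from h import *
im,q=load('w11.png'); u=np.array([-.0585,.998])
h=cv2.cvtColor(im,cv2.COLOR_RGB2HSV)
print([(v,h[v,257].tolist()) for v in range(150,262,6)])
E
```

```text
t 13.45 p [556.7 -74.1 118.3] x [-0.06   0.998  0.   ] z [ 0.  0. -1.] yaw 93.4 F [ 1.5 -1.3 -1.1] gap 0.1 q7 0.3
tcp local -66.4
[(150, [100, 3, 243]), (156, [105, 4, 243]), (162, [108, 5, 232]), (168, [98, 4, 229]), (174, [102, 6, 229]), (180, [98, 4, 227]), (186, [96, 6, 228]), (192, [102, 6, 227]), (198, [110, 7, 230]), (204, [96, 6, 227]), (210, [25, 164, 235]), (216, [24, 166, 234]), (222, [25, 164, 233]), (228, [25, 166, 233]), (234, [25, 164, 235]), (240, [27, 151, 253]), (246, [27, 152, 252]), (252, [27, 154, 250]), (258, [105, 40, 38])]
```

Call:
{"name": "drive_tool", "arguments": {
  "rows": [
    {"dp":[0.5,0,0],"angular":[0,0,0]},
    {"dp":[0.5,0,0],"angular":[0,0,0]},
    {"dp":[0.5,0,0],"angular":[0,0,0]},
    {"dp":[0.5,0,0],"angular":[0,0,0]},
    {"dp":[0.5,0,0],"angular":[0,0,0]},
    {"dp":[0.5,0,0],"angular":[0,0,0]},
    {"dp":[0,0,0],"angular":[0,0,0]},
    {"dp":[0,0,0],"angular":[0,0,0]}
  ]
}}

```text
t: 14.3
tool_pos: [556.5, -72.8, 118.4]
eef_rot: [0.001, 0.686, 0.728, -0.0]
ft_force: [2.6, -5.7, -1.7]
finger_gap: -0.3
```

```bash
sed -i 's/(S>170)&(V>120)/(S>130)\&(V>120)/' h.py; python3 gap.py w12.png
```

```text
t 14.3 p [556.5 -72.8 118.4] x [-0.059  0.998 -0.002] z [ 0.001 -0.002 -1.   ] yaw 93.4 F [ 2.6 -5.7 -1.7] gap -0.3 q7 0.29
tcp local -65.0
[209, 0, 26, 64, 644] [223.1, 28.5] outer top edge local y 24.9 inner bottom 0
[217, 210, 79, 46, 3302] [255.5, 233.4] outer top edge local y -52.4 inner bottom 210
```

Call:
{"name": "drive_tool", "arguments": {
  "rows": [
    {"dp":[1,0,0],"angular":[0,0,0]},
    {"dp":[1,0,0],"angular":[0,0,0]},
    {"dp":[0,0,0],"angular":[0,0,0]},
    {"dp":[0,0,0],"angular":[0,0,0]},
    {"dp":[0,0,0],"angular":[0,0,0]},
    {"dp":[0,0,0],"angular":[0,0,0]},
    {"dp":[0,0,0],"angular":[0,0,0]},
    {"dp":[0,0,0],"angular":[0,0,0]}
  ]
}}

```text
t: 15.15
tool_pos: [556.5, -72.6, 118.4]
eef_rot: [0.002, 0.687, 0.727, -0.001]
ft_force: [3.1, -11.6, -3.1]
finger_gap: -0.1
```

The force rose to 11.6 N with no further motion, so the bar is against its stop. I back off, rise and move clear.

Call:
{"name": "drive_tool", "arguments": {
  "rows": [
    {"dp":[-4,0,0],"angular":[0,0,0]},
    {"dp":[-12,0,0],"angular":[0,0,0]},
    {"dp":[-12,0,0],"angular":[0,0,0]},
    {"dp":[0,0,-20],"angular":[0,0,0]},
    {"dp":[0,0,-30],"angular":[0,0,0]},
    {"dp":[0,0,-30],"angular":[0,0,0]},
    {"dp":[0,0,-30],"angular":[0,0,0]},
    {"dp":[0,0,-20],"angular":[0,0,0]}
  ]
}}

```text
t: 15.95
tool_pos: [558.3, -98.2, 250.7]
eef_rot: [0.001, 0.686, 0.728, 0.001]
ft_force: [0.7, 0.6, -0.9]
finger_gap: -0.1
```

Call:
{"name": "drive_tool", "arguments": {
  "rows": [
    {"dp":[-30,0,0],"angular":[0,0,0]},
    {"dp":[-30,0,0],"angular":[0,0,0]},
    {"dp":[-30,0,0],"angular":[0,0,0]},
    {"dp":[-30,0,0],"angular":[0,0,0]},
    {"dp":[0,0,0],"angular":[0,0,0]},
    {"dp":[0,0,0],"angular":[0,0,0]},
    {"dp":[0,0,0],"angular":[0,0,0]},
    {"dp":[0,0,0],"angular":[0,0,0]}
  ]
}}

```text
t: 16.75
tool_pos: [565.5, -215.7, 248.2]
eef_rot: [-0.0, 0.685, 0.729, 0.0]
ft_force: [-0.5, 0.8, -0.1]
finger_gap: -0.2
```

```bash
python3 - <<'E'
from h import *
state(); ims=[]
w,q=snap('wrist','w13.png'); s,_=snap('scene','scene1.png'); d,_=snap('side','side1.png')
a=cv2.resize(s[180:290,160:350],(400,232)); b=cv2.resize(d[140:285,200:330],(334,372)); w2=cv2.resize(w,(400,300))
c=np.zeros((540,760,3),np.uint8); c[:232,:400]=a; c[:372,410:744]=b; c[236:536,:400]=w2
cv2.imwrite('pics/final.png',c[:,:,::-1])
u=np.array([-.0585,.998])
for s_,cc,l in blobs(mask(w,'yel'),(0,0,512,384),100): print(s_,cc,'edge local y',(60+(plane(q,(cc[0],s_[1]+s_[3]-.5),124)[:2]-[548,52])@u).round(1))
# change outside the lock in fixed views
for n,i1 in(('scene',s),('side',d)):
    i0,_=load(n+'0.png')
    B={'scene':[(205,235,235,262),(306,200,330,220),(90,220,120,310),(365,150,435,270)],'side':[(280,208,305,236),(236,155,252,170),(235,310,355,360),(175,115,295,150)]}[n]
    print(n,[int((np.abs(i0[b:e,a:c].astype(int)-i1[b:e,a:c]).max(2)>60).sum()) for a,b,c,e in B])
E
```

```text
t 16.75 p [ 565.5 -215.7  248.2] x [-0.062  0.998  0.001] z [-0.     0.001 -1.   ] yaw 93.6 F [-0.5  0.8 -0.1] gap -0.2 q7 0.53
[236, 0, 39, 5, 133] [255.1, 1.3] edge local y -66.4
scene [0, 0, 0, 13]
side [18, 3, 0, 501]
```

View pics/final.png

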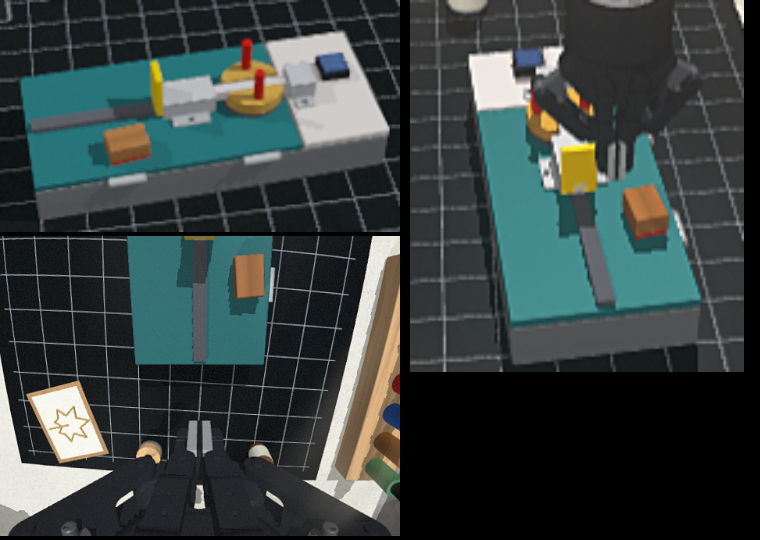

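The bar runs through the disc into the keeper, its tab is against the guide, and the pad and stamp look where they were. Handing in.

```bash
python3 -c "
from bench import env; print(env.close_job())"
```

```text
the job is handed in; nothing more can be done
None
```

The case is locked and handed in: the bar is through the disc and in the keeper, with its tab against the guide. I stopped at about 17 s of the 54 s. No verdict was reported.

**What I did**
- **Disc:** I pushed one red peg about 85° along an arc with the shut fingertips. The slot ended about 2° off the case's y, inside the 4° allowed.
- **Bar:** I pushed the yellow tab home. It slid at about 3 N. At the stop the force rose to 11.6 N with only 0.2 mm more movement. I then backed off and lifted clear, and the wrist force was about 0.

**Last checks**
- **Fully home:** The close-up measured the tab face at y = −52.4 mm against the nominal −54, which is within calibration error. After I backed off, the tab was cut off at the edge of the wrist picture. The −66 mm read from that picture is therefore not valid, and I went by the force stop and the final pictures.
- **Stamp, ink pad, amber ink and ink blender:** In the scene camera there was no change around any of them. In the side camera the ink and blender area was unchanged, with only a few pixels differing near the stamp and pad (18 and 3).
- **Green ink, glue jar and tape roll:** The scene camera showed 13 changed pixels around these. The side camera showed 501, which I put down to the arm blocking that view, but I did not check it separately. The arm only passed high over that area.

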